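Seat the control card of the brake lathe in its rack

ROBOT

A 6-joint arm with a two-finger parallel gripper is mounted at the origin on the work surface. World frame = base frame: x ahead of the robot, y to its left, z up, the work surface at z = 0. Lengths are in mm, angles in rad, forces in N, time in s.
With the tool pointing down it reaches from about 300 to 875 mm from the base axis. Payload 6.4 kg.
Tool frame: the origin (TCP) lies midway between the tips of the shut fingers; the grasp point (between the pads) lies 19 mm behind it; z points along the fingers, y is the direction in which the jaws open and shut (so a half turn about z gives the same grasp; the last joint's range is limited). The gripper opens to 88 mm and grips with 3 to 60 N. Pads are 18 mm wide; open, the fingers measure 123 mm over their backs; the gripper's body (75 mm by 187 mm) begins 45 mm behind the grasp point.
Start: joints at [1.05, 0.181, 1.607, -0, 1.354, -0.206], TCP at [178.024, 546.762, 238.714] pointing down, gripper open.
Joint ranges: [-2.99, 2.99], [-0.89, 2.07], [0.3, 2.58], [-1.14, 4.28], [0, 2.63], [-3.12, 3.12]. Speed limits (rad/s): [2.57, 2.57, 3.01, 3.14, 3.14, 3.14].

INTERFACE

Orientations are given as a rotation vector (axis times angle).
In Python, from workcell import * gives the robot as it stands.
- The arm moves only by the shell command python3 -m creep 'ROWS' [OPENING] [FORCE]. ROWS is JSON, a list of rows, each a list of 4 numbers: the shift along the tool's x, y, z in mm, then the turn about the tool's z in rad. A call has 1 to 12 rows; each row is the pose to reach, as a shift and turn from the pose commanded when the call began, along the tool's axes at that moment; what a row does not reach only later rows make up. A row lasts 1/12 s, in which the tool goes at most 41.7 mm and 7.16 degrees, less where a joint would pass 70% of its speed; a pose out of reach is approached as far as the arm can. A call with a gripper value outside its range is refused whole. OPENING is the finger opening in mm, from 0 to 88.1, set as the call begins (- or left out, the last holds). The fingers move at their own pace and stop on an object; FORCE is the grip in N (left out, the last holds). Time passes only in rows, so rows that repeat a pose let the fingers close. It gives the time, the measured TCP pose, the force and the opening at its end, in the units of the state.
- get_obs(): the state, without advancing time (a new reading comes with each control period).
- get_image(name): name is "scene" or "top" or "wrist"; returns the picture (384x512x3 uint8, red, green, blue); there is no depth.
- camera_params(name): a dict with "K" (3x3 intrinsics, pixels), "R" (3x3) and "t" (3): a world point X has camera coordinates R X + t. Camera axes: x right, y down, z forward; pixel columns grow to the right and rows downward; lengths in mm; the calibration is good to about 2 mm. A picture is of the moment at which its call begins: read the wrist's pose just before it. camera_params takes no time and is no camera call; for the wrist camera it gives the pose at the moment of the call.
- hand_in(): hands the job in, once; it reports no verdict.
The state is a dict: "time_s": time; "q": joint angles; "qd": joint speeds; "joint_torque": joint torques, N m; "tcp_pos": TCP position; "eef_rot": TCP orientation; "ft_force": force on the tool from outside, world axes, zero at the start; "moment": the same for the moment, N m; "grip_width": opening from 0.0 (shut) to 1.0 (fully open).
Only numpy, scipy, OpenCV 4.12 (cv2) and the standard library are available. Lean on these libraries where they do the work, as an engineer would, in place of code of your own. Each camera call takes 0.05 s, during which the arm holds its last target.

TASK

The control card stands part-way out of its rack. Push it along its two card guides until it meets the connector at the back, with both ejector levers still swung open; then swing both levers fully closed across the front of the card, so that they press it fully home. Leave the things lying around it where they are.

Things in the scene. Friction and masses are not known exactly. Their poses are not given: they have to be found in the camera images.
- rack: Open-topped grey steel rack fixed to the bench, 154 mm wide over its side walls, 235 deep, 70 high. Origin: on the bench, middle of its mouth; x points level into the rack (the way the card goes, away from the robot), y left, z up. White guides along x inside the walls (x = 14 to 150 mm) hold the card's edges, underside at z = 40 mm. In front of x = 12 mm only card and levers rise above z = 40 mm.
- rack_connector (a point): Middle of the front face of the black spring connector at the back of the rack, x = 142 mm in the rack's frame when untouched. The card's rear edge meets it 8 mm before home; it pushes the card back with 2 to 6 N, so the card stays home only while the closed levers hold it. A solid stop lies 2.5 mm beyond home. Leave the card loosely against it before closing the levers.
- card_front (a point): The card: green circuit board 140 mm wide (y), 150 long (x), 3 thick, with parts up to 37 mm high on it, 0.35 kg, and an upright aluminium front plate 140 wide, 30 high, 6 thick. This point: middle of the plate's outer (front) face, half-way up. Axes as the rack's. It starts in the guides, 45 to 70 mm short of home; at home this point is at x = 0, y = 0, z = 50 mm in the rack's frame.
- lever_left (a joint): Left (+y) ejector lever, rad: 0 = closed across the card's front, tip to the middle (stop); 1.57 = straight out of the rack; more = splayed outwards, to 2.4. Aluminium bar, black end, 64 mm long from its upright hinge, 8 thick, z = 40 to 60 mm. Stiff (3 N at the tip), stays put. In the last 0.5 rad its heel drives the card home (3 to 10 N at the tip). The card passes only if both exceed 1.55.
- lever_right (a joint): The same for the right (-y) lever, its mirror image: 0 = closed, grows as it swings open.
- lever_left_hinge (a point): Axis of the left lever's hinge at the lever's mid height; x = -7, y = +84, z = 50 mm in the rack's frame. The bar's centre line passes through it.
- lever_right_hinge (a point): Axis of the right lever's hinge at mid height; x = -7, y = -84, z = 50 mm in the rack's frame.
- lever_left_tip (a point): Free end of the left lever, on its centre line, at mid height, 64 mm from the hinge.
- lever_right_tip (a point): Free end of the right lever, on its centre line, at mid height, 64 mm from the hinge.
- screwdriver: Bystander: a screwdriver lying on the bench beside the rack; leave it.
- can: Bystander: a closed can, 66 mm across, 85 mm high, standing; leave it. Origin under its centre.
- carton: Bystander: a small white box 90 x 70 x 60 mm; leave it. Origin under its centre.
- collar: Bystander: a steel collar 68 mm across, 25 mm high, lying flat; leave it. Origin under its centre.

How it is judged (in metres and radians):
On the way:
1. the card is slid in up to the connector (within 14 mm of home) with both levers still open (beyond 1.2 rad) (x of card_front in the frame of rack above -0.014 m and value of joint each of lever_left, lever_right above 1.2 rad), for 0.2 s.
At the end, for the whole second after the job is handed in: The card rests fully home in its guides (its front within 3 mm of the home position, square within 2 degrees) and both levers are closed (below 0.12 rad) (x of card_front in the frame of rack between -0.003 and 0.003 m and angle between the x axis of card_front and the x axis of rack, either way round below 0.035 rad and value of joint each of lever_left, lever_right below 0.12 rad and linear speed of card below 0.01 m/s); the robot touches nothing.
It fails at once if a bystander is moved by more than 30 mm (distance of any of screwdriver, can, carton, collar from where it was at the start of the episode above 0.03 m).
It also fails if it takes over 64 s, if anything falls off the work surface, if the arm or the gripper's body presses on something with over 40 N, if the wrist force passes 120 N, or if a joint passes its speed limit or range.

## Working session

There is one attempt and no reset: what is moved stays moved. The work goes in short steps, Python scripts to look and compute and a shell command to move; the robot and the scene stay as the last step left them, time stands still between calls to the robot, and variables do not carry over. Pictures are saved under pics/ and viewed, and the job is handed in when it is done.

```bash
ls; mkdir -p pics; python3 - <<'E'
from workcell import *
import cv2
print(get_obs())
for n in ("scene","top"):
    print(n,camera_params(n))
    cv2.imwrite(f"pics/{n}0.png",get_image(n)[:,:,::-1])
E
```

```text
pics
{'time_s': 0.0, 'q': array([ 1.04968622e+00,  1.81513727e-01,  1.60798356e+00,  2.84906797e-05,
        1.35380970e+00, -2.06293723e-01]), 'qd': array([ 0.00146028, -0.00053421, -0.00044203, -0.00104297,  0.00015054,
        0.00125202]), 'joint_torque': array([ 1.24150087e-03, -4.33873022e+01, -3.41848648e+01,  7.03139277e-02,
        3.87351459e-02, -1.55598259e-04]), 'tcp_pos': array([177.74760802, 546.28306055, 237.83731625]), 'eef_rot': array([-4.92382555e-01, -3.10212231e+00,  2.50066911e-03]), 'ft_force': array([-0.42558903, -0.70454182,  0.05363219]), 'moment': array([-0.02447501, -0.00535076,  0.02924395]), 'grip_width': 1.001172840848602}
scene {'K': array([[478.6165099 ,   0.        , 255.99037624],
       [  0.        , 478.6165099 , 195.46848949],
       [  0.        ,   0.        ,   1.        ]]), 'R': array([[-0.0758444 ,  0.99711904,  0.00111961],
       [ 0.82543599,  0.06341541, -0.56092238],
       [-0.55937739, -0.04161865, -0.82786764]]), 't': array([  32.66313392, -446.36034221, 1566.06417872])}
top {'K': array([[457.61480004,   0.        , 248.82909043],
       [  0.        , 457.61480004, 184.55904134],
       [  0.        ,   0.        ,   1.        ]]), 'R': array([[-0.01749187, -0.999549  , -0.02440947],
       [-0.98032664,  0.02194576, -0.19615828],
       [ 0.19660549,  0.02049808, -0.98026839]]), 't': array([  29.34544536,  568.58869842, 1278.69753836])}
```

View pics/scene0.png

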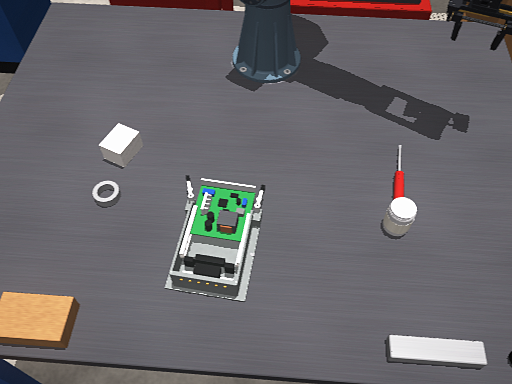

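View pics/top0.png

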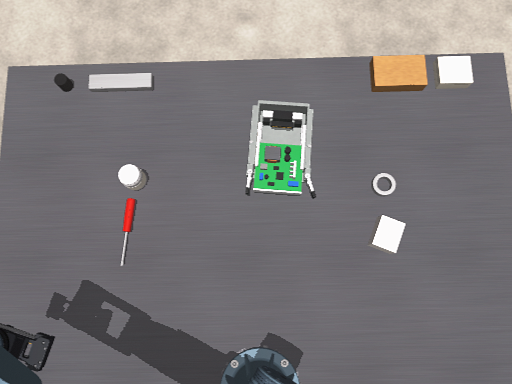

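The scene picture shows the rack near (215,240), with the carton and collar on its image left and the can and screwdriver on its image right. In the top picture the rack is at (280,150) and the card's front plate is at about row 192. The black lever ends are at about (248,188) and (313,193). I'll zoom in on these.

```bash
cat > h.py <<'E'
from workcell import *
import cv2, numpy as np
def ray(n,u,v,z,cp=None):
    c=cp or camera_params(n); K,R,t=map(np.array,(c["K"],c["R"],c["t"]))
    o=-R.T@t; d=R.T@np.linalg.inv(K)@np.array([u,v,1.]); s=(z-o[2])/d[2]; return o+s*d
def proj(n,X,cp=None):
    c=cp or camera_params(n); p=np.array(c["K"])@(np.array(c["R"])@np.array(X,float)+c["t"]); return p[:2]/p[2]
E
python3 - <<'E'
import cv2
a=cv2.imread("pics/top0.png")[95:205,235:330]; cv2.imwrite("pics/topz.png",cv2.resize(a,None,fx=5.4,fy=5.4,interpolation=cv2.INTER_CUBIC))
a=cv2.imread("pics/scene0.png")[165:305,155:280]; cv2.imwrite("pics/scz.png",cv2.resize(a,None,fx=4.2,fy=4.2,interpolation=cv2.INTER_CUBIC))
E
```

```text
(no output)
```

View pics/topz.png

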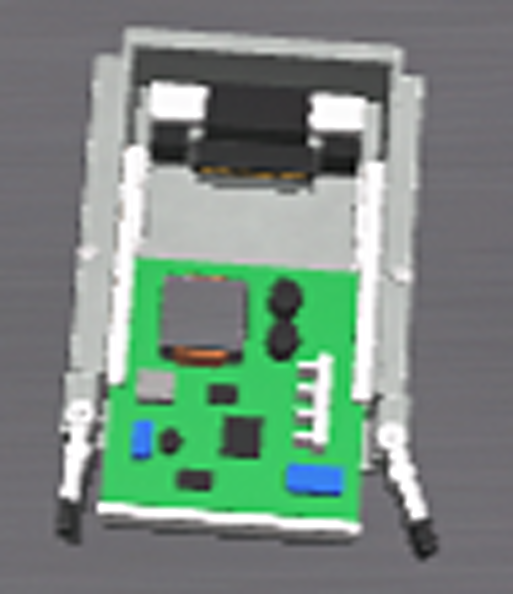

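View pics/scz.png

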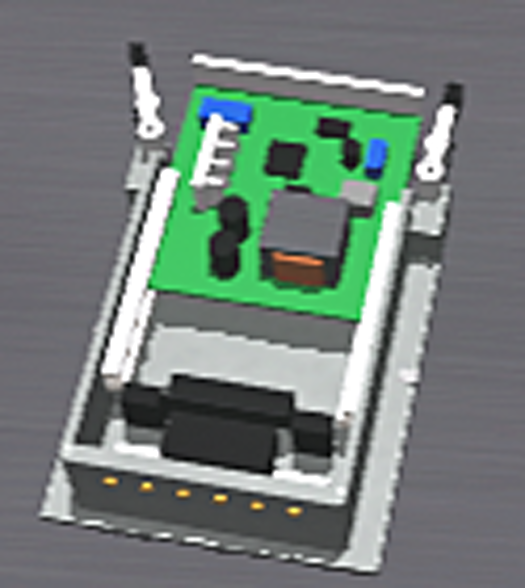

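```bash
python3 - <<'E'
from h import *
f=lambda x,y:((x+.5)/5.4-.5+235,(y+.5)/5.4-.5+95)
g=lambda x,y:((x+.5)/4.2-.5+155,(y+.5)/4.2-.5+165)
T={"hl":(80,410,60),"hr":(391,435,60),"tl":(67,528,60),"tr":(426,549,60),"pl":(100,508,65),"pr":(358,526,65),"wl":(127,30,70),"wr":(402,47,70)}
S={"hr":(150,128,60),"hl":(430,170,60),"tr":(136,48,60),"tl":(455,90,60),"pr":(195,60,65),"pl":(423,92,65)}
P={}
for k,(x,y,z) in T.items(): P[k]=ray("top",*f(x,y),z); print("top",k,P[k].round(1))
Q={}
for k,(x,y,z) in S.items(): Q[k]=ray("scene",*g(x,y),z); print("sc",k,Q[k].round(1))
for p in(P,Q):
    hl,hr=p["hl"][:2],p["hr"][:2]; d=hl-hr; L=np.linalg.norm(d); yax=d/L; xax=np.array([yax[1],-yax[0]])
    o=(hl+hr)/2+7*xax
    print("L",L,"yaw",np.arctan2(xax[1],xax[0]),"origin",o)
    for k in p: print(k,(p[k][:2]-o)@xax,(p[k][:2]-o)@yax)
    a=p["tl"][:2]-hl; b=p["tr"][:2]-hr
    print("lever l", np.arctan2(-a@xax,-a@yax),np.linalg.norm(a),"r",np.arctan2(-b@xax,b@yax),np.linalg.norm(b))
E
```

```text
top hl [610.3  15.5  60. ]
top hr [ 592.6 -152.    60. ]
top tl [545.4  23.7  60. ]
top tr [ 529.8 -168.    60. ]
top pl [555.    5.7  65. ]
top pr [ 542.2 -131.8   65. ]
top wl [823.8 -14.6  70. ]
top wr [ 809.7 -166.3   70. ]
sc hr [ 592.1 -151.7   60. ]
sc hl [608.9  16.   60. ]
sc tr [ 534.3 -169.2   60. ]
sc tl [550.7  26.7  60. ]
sc pr [ 544.1 -131.1   65. ]
sc pl [557.1   7.9  65. ]
L 168.48845610057964 yaw -0.1054047114141154 origin [608.38351456 -68.9939825 ]
hl -6.999999999999947 84.24422805028985
hr -6.999999999999945 -84.24422805028982
tl -72.37509919409744 85.51178751124117
tr -67.73755158173556 -106.76262573221118
pl -60.94683380321252 68.62514962718146
pr -59.239327547609776 -69.44730424501974
wl 208.47063409687794 76.75033773694862
wr 210.42219999790285 -75.59291059770419
lever l 1.5901829231090505 65.38738641072247 r 1.9258350560033919 64.77753010346379
L 168.54296107632356 yaw -0.10029898715965038 origin [607.46303944 -68.56989916]
hr -6.999999999999956 -84.27148053816177
hl -6.9999999999999565 84.27148053816177
tr -62.68620418316879 -107.45047457843167
tl -66.02206197271975 89.08081909625992
pr -56.749545839836216 -68.58636748276056
pl -57.72086761189543 71.0428015382645
lever l 1.652100445493498 59.217679259474416 r 1.9652264188212394 60.317651653959786
```

Both views agree. The rack origin is at about (608, -69) with a yaw of -0.103. The hinge spacing measures 168.5 mm against the given 168, and the card is about 58 mm short of home. The left lever is at about 1.6 rad, which is close to the 1.55 limit, and the right is at about 1.94. Next I'll move in front of the rack and look with the wrist camera.

```bash
cat >> h.py <<'E'
from scipy.spatial.transform import Rotation as Ro
O=np.array([608.,-68.8]); YAW=-0.103
def rk(x,y,z): c,s=np.cos(YAW),np.sin(YAW); return np.array([O[0]+c*x-s*y,O[1]+s*x+c*y,z])
def inv(P): c,s=np.cos(YAW),np.sin(YAW); d=np.array(P[:2])-O; return np.array([c*d[0]+s*d[1],-s*d[0]+c*d[1]])
def go(x,y,z,yaw=YAW):
    o=get_obs(); R=Ro.from_rotvec(o["eef_rot"]).as_matrix(); d=R.T@(rk(x,y,z)-o["tcp_pos"])
    ty=np.arctan2(R[1,1],R[0,1]); turn=-((yaw+np.pi/2-ty+np.pi)%(2*np.pi)-np.pi)
    print("t",round(o["time_s"],2),"rack xy",inv(o["tcp_pos"]).round(1),"z",o["tcp_pos"][2].round(1),"F",o["ft_force"].round(1),"shift",d.round(1),"turn",round(turn,3),"tilt",R[:,2].round(3))
E
python3 -c "
from h import *
go(-130,0,240)"
```

```text
t 0.1 rack xy [-491.2  567.6] z 237.9 F [ 0.4  0.5 -0.3] shift [-472.4 -479.    -1.5] turn -0.212 tilt [-0.001 -0.001 -1.   ]
```

```bash
python3 -m creep '[[-472,-479,0,-0.212],[-472,-479,0,-0.212],[-472,-479,0,-0.212],[-472,-479,0,-0.212],[-472,-479,0,-0.212],[-472,-479,0,-0.212],[-472,-479,0,-0.212],[-472,-479,0,-0.212],[-472,-479,0,-0.212],[-472,-479,0,-0.212],[-472,-479,0,-0.212],[-472,-479,0,-0.212]]'; python3 -c "
from h import *
go(-130,0,240)"
```

```text
time_s: 1.1
tcp_pos: [401.1, 98.7, 238.7]
eef_rot: [0.162, 3.137, 0.0]
ft_force: [0.4, 0.1, 0.8]
grip_width: 1.002
t 1.1 rack xy [-223.   145.4] z 238.7 F [0.4 0.1 0.8] shift [ -93.  -145.4   -1.2] turn 0.0 tilt [ 0.  0. -1.]
```

```bash
python3 -m creep '[[-93,-145,0,0],[-93,-145,0,0],[-93,-145,0,0],[-93,-145,0,0],[-93,-145,0,0],[-93,-145,0,0],[-93,-145,0,0]]'; python3 -c "
from h import *
go(-130,0,240)
cv2.imwrite('pics/w1.png',get_image('wrist')[:,:,::-1]); 
o=get_obs()
print(camera_params('wrist'))"
```

```text
time_s: 1.68
tcp_pos: [477.8, -52.7, 238.1]
eef_rot: [-0.163, -3.136, -0.002]
ft_force: [-0.6, 0.2, -0.2]
grip_width: 1.0
t 1.68 rack xy [-131.2    2.6] z 238.1 F [-0.6  0.2 -0.2] shift [-1.2 -2.6 -1.9] turn -0.001 tilt [-0.002  0.001 -1.   ]
{'K': array([[346.30827252,   0.        , 259.74707179],
       [  0.        , 346.30827252, 195.565523  ],
       [  0.        ,   0.        ,   1.        ]]), 'R': array([[ 1.01552939e-01,  9.94830005e-01,  5.11368164e-04],
       [ 9.46709589e-01, -9.67986810e-02,  3.07198584e-01],
       [ 3.05659869e-01, -3.07128018e-02, -9.51645295e-01]]), 't': array([   3.63465345, -499.10288338,  243.22138268])}
```

View pics/w1.png

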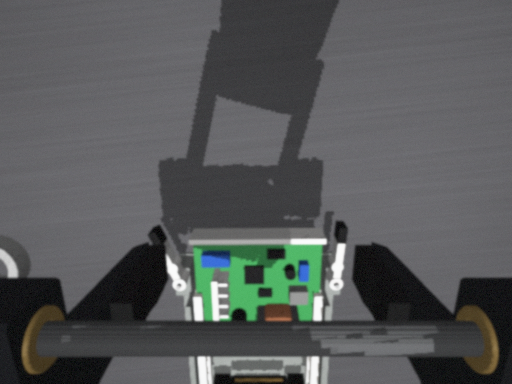

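The wrist view shows the plate at rows 228-243. The hinges are at (179,285) on the right and (337,286) on the left, and the lever ends are at (157,235) and (342,228). I'll zoom in to measure.

```bash
python3 - <<'E'
import cv2
a=cv2.imread("pics/w1.png")[215:305,140:360]; cv2.imwrite("pics/w1z.png",cv2.resize(a,None,fx=3.6,fy=3.6,interpolation=cv2.INTER_CUBIC))
E
```

```text
(no output)
```

View pics/w1z.png

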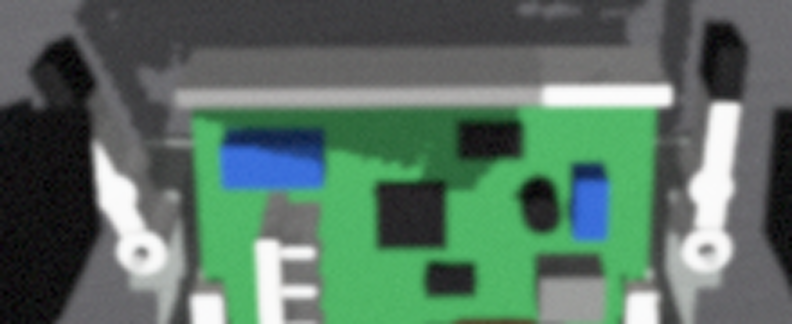

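```bash
python3 - <<'E'
from h import *
f=lambda x,y:((x+.5)/3.6-.5+140,(y+.5)/3.6-.5+215)
W=lambda x,y,z: inv(ray("wrist",*f(x,y),z))
hl=W(707,250,60);hr=W(142,252,60);bl=W(726,104,60);tl=W(726,42,60);br=W(85,100,60)
print(hl,hr,bl,tl,br)
for z,p in ((65,(178,97)),(65,(670,97)),(65,(425,90))): print("plate",W(*p,z))
a=bl-hl;print("left",np.arctan2(-a[0],-a[1]),np.hypot(*a));a=tl-hl;print("left",np.arctan2(-a[0],-a[1]),np.hypot(*a));a=br-hr;print("right",np.arctan2(-a[0],a[1]))
go(-80,0,240)
E
```

```text
[-6.92118685 84.97140542] [ -6.07737181 -83.65280915] [-54.84689461  87.11330026] [-74.06816902  85.69794952] [-55.9180676  -96.46096342]
plate [-59.26987626 -68.67466823]
plate [-59.41233822  69.87838126]
plate [-61.50159457   0.87698021]
left 1.6154585883508732 47.973546641489605
left 1.5816161093737715 67.15091273545286
right 1.8223352724823845
t 1.73 rack xy [-131.4    3.3] z 238.2 F [-0.5  0.4 -0.4] shift [-51.4  -3.4  -1.9] turn 0.001 tilt [-0.001  0.001 -1.   ]
```

The left lever measures 1.58-1.65, so I'll nudge it outwards for margin before pushing the card. First I'll descend in front of the plate, between the levers.

```bash
python3 -m creep '[[-30,-3,0,0],[-46,-3,20,0],[-46,-3,60,0],[-46,-3,100,0],[-46,-3,140,0],[-46,-3,170,0],[-46,-3,185,0],[-46,-3,193,0],[-46,-3,193,0],[-46,-3,193,0]]' 88; python3 -c "
from h import *
go(-78,0,45)
cv2.imwrite('pics/w2.png',get_image('wrist')[:,:,::-1]); 
"
```

```text
time_s: 2.57
tcp_pos: [524.2, -59.8, 46.5]
eef_rot: [0.159, 3.137, -0.0]
ft_force: [-0.4, -0.4, 0.2]
grip_width: 1.0
t 2.57 rack xy [-84.2   0.3] z 46.5 F [-0.4 -0.4  0.2] shift [-6.2 -0.3  1.6] turn 0.002 tilt [ 0.001 -0.    -1.   ]
```

View pics/w2.png

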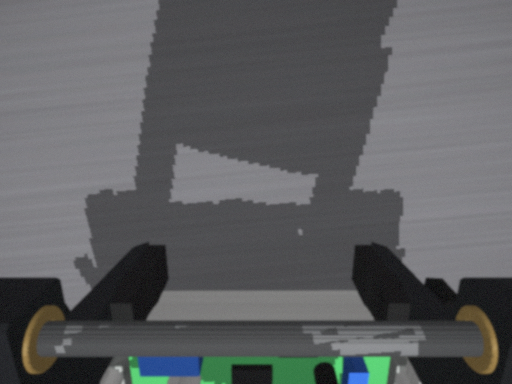

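The fingers are in front of the plate, between the levers. The plate's edge is at about row 305.

```bash
python3 -m creep '[[-10,0,1,0],[-10,8,1,0],[-10,16,1,0],[-10,20,1,0],[-10,24,1,0],[-10,28,1,0],[-10,29,1,0],[-10,20,1,0],[-8,10,1,0],[-8,0,1,0],[-8,0,1,0],[-8,0,1,0]]'; python3 -c "
from h import *
go(-70,0,45)
cv2.imwrite('pics/t3.png',cv2.resize(get_image('top')[95:205,235:330,::-1],None,fx=5.4,fy=5.4,interpolation=cv2.INTER_CUBIC)); 
cv2.imwrite('pics/s3.png',cv2.resize(get_image('scene')[155:305,155:280,::-1],None,fx=4,fy=4,interpolation=cv2.INTER_CUBIC)); 
"
```

```text
time_s: 3.62
tcp_pos: [531.7, -62.7, 44.6]
eef_rot: [-0.165, -3.137, -0.0]
ft_force: [0.6, -0.1, 0.3]
grip_width: 0.998
t 3.62 rack xy [-76.5  -1.8] z 44.6 F [ 0.6 -0.1  0.3] shift [-6.5  1.8 -0.4] turn -0.002 tilt [-0.  0. -1.]
```

View pics/t3.png

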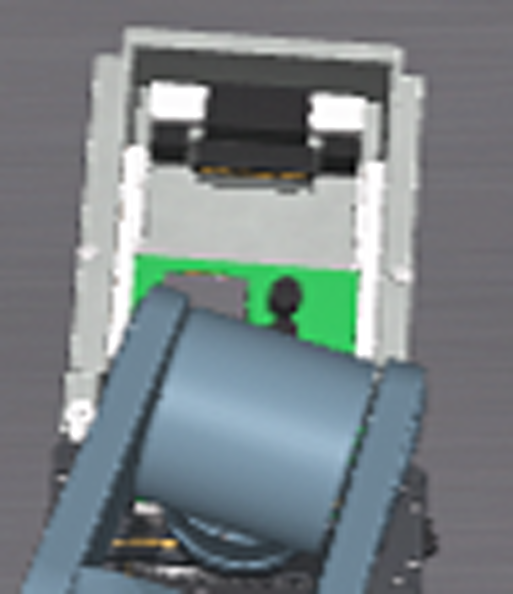

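View pics/s3.png

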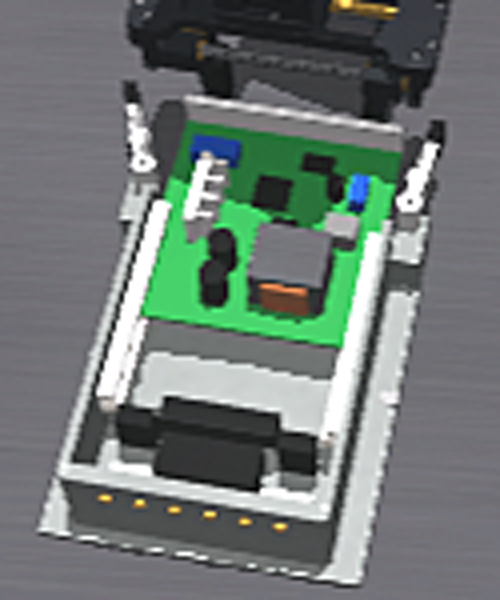

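In the scene view the left lever is now splayed further, with its tip at (435,130) and hinge at (410,203). Both levers clear the plate, so I'll push the card.

```bash
python3 -m creep '[[-5,1,0,0],[-10,1,0,0],[-15,1,0,0],[-20,1,0,0],[-25,1,0,0],[-30,1,0,0],[-35,1,0,0],[-39,1,0,0],[-43,1,0,0],[-46,1,0,0]]'; python3 -c "
from h import *
go(-20,0,45)"
```

```text
time_s: 4.55
tcp_pos: [578.2, -65.4, 44.7]
eef_rot: [0.161, 3.137, -0.0]
ft_force: [-1.1, 0.2, 0.4]
grip_width: 0.998
t 4.55 rack xy [-30.    0.3] z 44.7 F [-1.1  0.2  0.4] shift [-10.   -0.3  -0.3] turn 0.0 tilt [ 0. -0. -1.]
```

```bash
python3 -m creep '[[-2,0,0,0],[-4,0,0,0],[-6,0,0,0],[-8,0,0,0],[-9,0,0,0],[-9,0,0,0]]'; python3 -c "
from h import *
go(-17,0,45)
cv2.imwrite('pics/s4.png',cv2.resize(get_image('scene')[155:305,155:280,::-1],None,fx=4,fy=4,interpolation=cv2.INTER_CUBIC)); 
"
```

```text
time_s: 5.05
tcp_pos: [587.0, -66.3, 44.8]
eef_rot: [0.161, 3.137, -0.0]
ft_force: [-0.2, -0.4, -1.0]
grip_width: 0.998
t 5.05 rack xy [-21.1   0.3] z 44.8 F [-0.2 -0.4 -1. ] shift [-4.1 -0.3 -0.2] turn 0.0 tilt [ 0. -0. -1.]
```

View pics/s4.png

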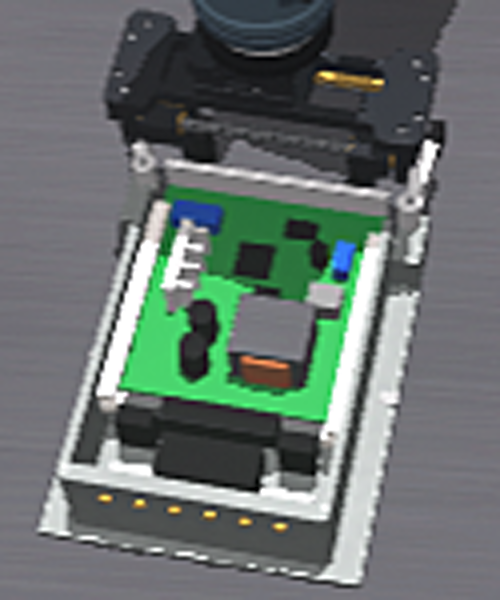

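The scene view shows the card's rear edge at (215,405), close to the black connector. I'll check the plate's position and creep on until the connector's force shows.

```bash
python3 - <<'E'
from h import *
f=lambda x,y:((x+.5)/4-.5+155,(y+.5)/4-.5+155)
for p in ((165,163),(390,192)): print("plate top",inv(ray("scene",*f(*p),65)))
for p in ((122,390),(325,420)): print("rear top",inv(ray("scene",*f(*p),43)))
E
python3 -m creep '[[-0.5,0,0,0],[-1,0,0,0],[-1.5,0,0,0],[-2,0,0,0],[-2,0,0,0]]'; python3 -c "
from h import *
go(-17,0,45)"
```

```text
plate top [ -5.77733613 -68.9927041 ]
plate top [-9.5577387  71.95223099]
rear top [140.69832273 -59.96289921]
rear top [138.53913387  60.95093474]
time_s: 5.52
tcp_pos: [588.7, -66.4, 44.7]
eef_rot: [0.161, 3.137, 0.0]
ft_force: [0.2, -0.1, 0.2]
grip_width: 0.997
t 5.52 rack xy [-19.4   0.4] z 44.7 F [ 0.2 -0.1  0.2] shift [-2.4 -0.4 -0.3] turn 0.0 tilt [ 0.  0. -1.]
```

```bash
python3 -m creep '[[-0.5,0,0,0],[-1,0,0,0],[-1,0,0,0],[-1,0,0,0]]'; python3 -m creep '[[-0.5,0,0,0],[-1,0,0,0],[-1,0,0,0],[-1,0,0,0]]'; python3 -c "
from h import *
go(-17,0,45)"
```

```text
time_s: 5.85
tcp_pos: [589.6, -66.6, 44.7]
eef_rot: [-0.161, -3.137, -0.0]
ft_force: [-1.7, -0.1, 0.9]
grip_width: 0.999
time_s: 6.18
tcp_pos: [590.3, -66.6, 44.6]
eef_rot: [-0.161, -3.137, -0.0]
ft_force: [-4.3, 0.1, 1.6]
grip_width: 0.994
t 6.18 rack xy [-17.8   0.4] z 44.6 F [-4.3  0.1  1.6] shift [-0.8 -0.4 -0.4] turn 0.0 tilt [-0.001  0.    -1.   ]
```

The force rose to 4.3 N, so the card is at the connector, with both levers open. Next I'll back off and rise, close the fingers, and look.

```bash
python3 -m creep '[[5,0,0,0],[15,0,0,0],[25,0,-10,0],[30,0,-40,0],[40,20,-70,0],[50,60,-70,0],[50,100,-70,0],[50,125,-70,0],[50,125,-70,0],[50,125,-70,0]]' 0 40; python3 -c "
from h import *
go(-60,130,45)
cv2.imwrite('pics/s5.png',cv2.resize(get_image('scene')[155:305,155:280,::-1],None,fx=4,fy=4,interpolation=cv2.INTER_CUBIC)); 
cv2.imwrite('pics/w5.png',get_image('wrist')[:,:,::-1])
cv2.imwrite('pics/t5.png',cv2.resize(get_image('top')[95:205,235:330,::-1],None,fx=5.4,fy=5.4,interpolation=cv2.INTER_CUBIC)); 
"
```

```text
time_s: 7.02
tcp_pos: [554.1, 64.0, 115.0]
eef_rot: [0.157, 3.136, -0.0]
ft_force: [-0.6, 0.2, -1.1]
grip_width: 0.268
t 7.02 rack xy [-67.3 126.6] z 115.0 F [-0.6  0.2 -1.1] shift [-7.2  3.4 70.1] turn 0.003 tilt [ 0.002 -0.    -1.   ]
```

View pics/s5.png

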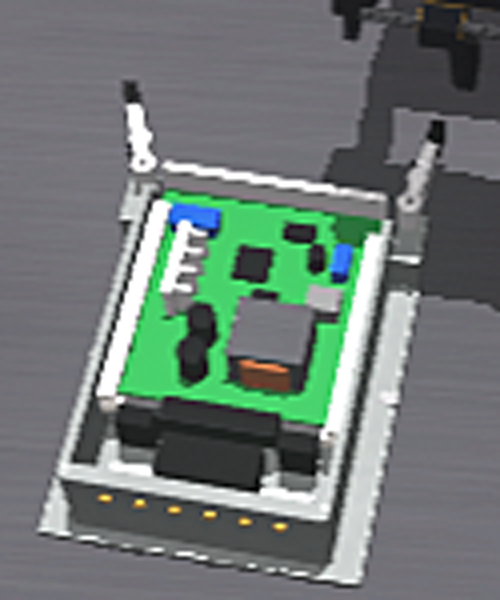

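View pics/t5.png

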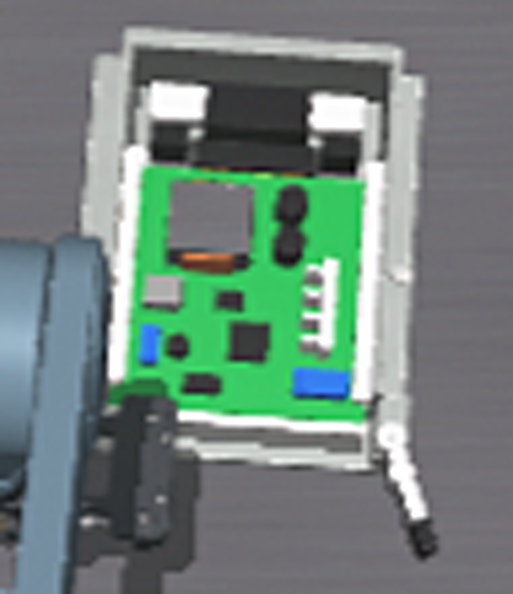

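View pics/w5.png

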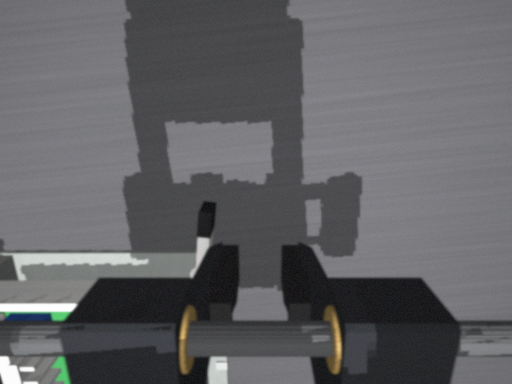

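The card's rear edge is at the connector and the card is square. Both levers are open: in the scene view the left tip is at (436,128) and the right tip at (131,90). I'll locate the left tip before lowering.

```bash
python3 - <<'E'
from h import *
f=lambda x,y:((x+.5)/4-.5+155,(y+.5)/4-.5+155)
h=inv(ray("scene",*f(410,202),60));t=inv(ray("scene",*f(437,129),60));a=t-h;print(h,t,np.arctan2(-a[0],-a[1]),np.hypot(*a))
print("wrist tip",inv(ray("wrist",208,208,60)),inv(ray("wrist",203,240,60)))
for p in ((165,163),(390,192)): print("plate top",inv(ray("scene",*f(*p),65)))
go(-55,132,46)
E
```

```text
[-7.75449751 84.74328353] [-64.72078349  91.79653034] 1.6939837965110671 57.401272016013216
wrist tip [-74.26192239  91.7985978 ] [-52.56531127  87.61080199]
plate top [ -5.77733613 -68.9927041 ]
plate top [-9.5577387  71.95223099]
t 7.17 rack xy [-67.2 124.4] z 114.7 F [1.1 0.5 0.5] shift [-12.1   7.6  68.7] turn -0.001 tilt [ 0. -0. -1.]
```

```bash
python3 -m creep '[[0,0,30,0],[0,0,55,0],[0,0,69,0],[0,0,69,0]]'; python3 -c "
from h import *
go(-68,102,46)"
```

```text
time_s: 7.5
tcp_pos: [551.1, 61.6, 42.2]
eef_rot: [-0.165, -3.131, -0.0]
ft_force: [-0.5, -0.0, -1.1]
grip_width: -0.001
t 7.5 rack xy [-70.  123.8] z 42.2 F [-0.5 -0.  -1.1] shift [ -2.  -21.8  -3.8] turn -0.002 tilt [-0.006  0.    -1.   ]
```

```bash
python3 -m creep '[[-2,-8,-2,0],[-2,-15,-2,0],[-2,-22,-2,0],[-3,-28,-2,0],[-3.5,-33,-2,0],[-4,-38,-2,0],[-7,-43,-2,0],[-9,-48,-2,0],[-11,-52,-2,0],[-11,-52,-2,0]]'; python3 -c "
from h import *
go(-48.7,61,46)
cv2.imwrite('pics/s6.png',cv2.resize(get_image('scene')[155:305,155:280,::-1],None,fx=4,fy=4,interpolation=cv2.INTER_CUBIC)); 
"
```

```text
time_s: 8.33
tcp_pos: [560.0, 8.9, 47.9]
eef_rot: [0.162, 3.137, -0.001]
ft_force: [-1.4, 1.5, 0.2]
grip_width: 0.004
t 8.33 rack xy [-55.8  72.4] z 47.9 F [-1.4  1.5  0.2] shift [ -7.1 -11.4   1.9] turn -0.0 tilt [ 0.001 -0.001 -1.   ]
```

View pics/s6.png

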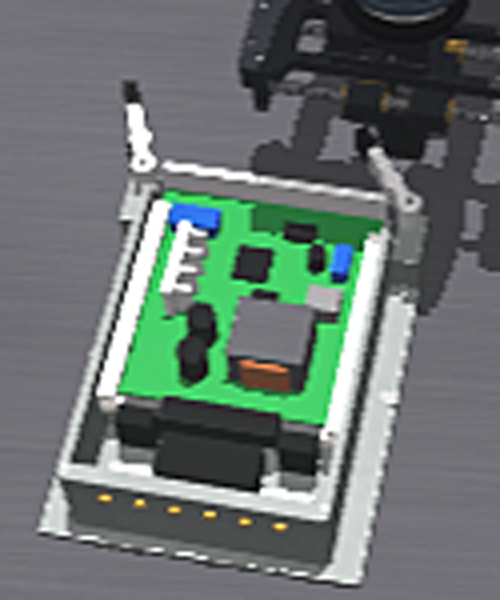

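The left lever is swinging: hinge (408,202), tip (368,138). I'll continue to about 0.6 rad, then leave it and cross over to the right side.

```bash
python3 -m creep '[[-2,-4,1,0],[-4.5,-7.5,1,0],[-7,-11,1,0],[-7,-11,1,0],[10,-5,0,0],[25,0,-20,0],[25,0,-55,0],[25,-10,-70,0]]'; python3 -c "
from h import *
go(-68,-135,115)
cv2.imwrite('pics/s7.png',cv2.resize(get_image('scene')[155:305,155:280,::-1],None,fx=4,fy=4,interpolation=cv2.INTER_CUBIC)); 
"
```

```text
time_s: 9.05
tcp_pos: [534.4, 3.0, 120.6]
eef_rot: [0.159, 3.134, -0.002]
ft_force: [1.4, -0.4, 1.6]
grip_width: 0.002
t 9.05 rack xy [-80.6  63.8] z 120.6 F [ 1.4 -0.4  1.6] shift [ -12.2 -198.8    5.9] turn 0.002 tilt [ 0.003 -0.001 -1.   ]
```

View pics/s7.png

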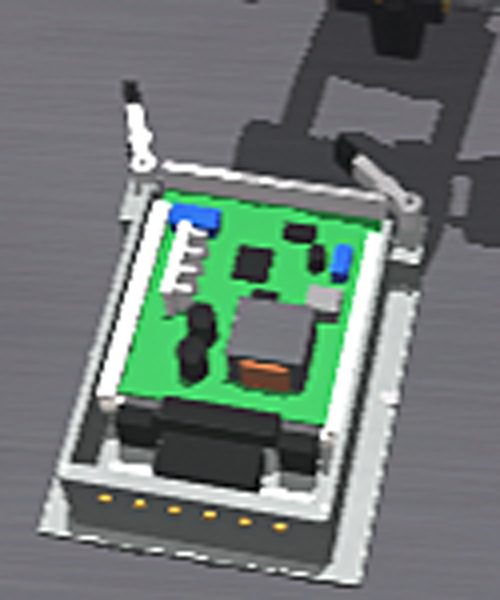

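The left lever is at about 0.6 rad with its tip at (345,148). Now the right side.

```bash
python3 -m creep '[[-12,-40,5,0],[-12,-80,5,0],[-12,-120,5,0],[-12,-160,5,0],[-12,-195,5,0],[-12,-206,5,0],[-12,-206,5,0],[-12,-206,30,0],[-12,-206,60,0],[-12,-206,74,0],[-12,-206,74,0],[-12,-206,74,0]]'; python3 -c "
from h import *
go(-68,-120,46)
cv2.imwrite('pics/w8.png',get_image('wrist')[:,:,::-1])
print(inv(ray('top',384,184,25)),inv(ray('top',389,234,60)))
cv2.imwrite('pics/s8.png',cv2.resize(get_image('scene')[155:305,155:280,::-1],None,fx=4,fy=4,interpolation=cv2.INTER_CUBIC)); 
"
```

```text
time_s: 10.1
tcp_pos: [523.8, -201.8, 42.9]
eef_rot: [-0.159, -3.135, -0.002]
ft_force: [-0.2, 0.1, 0.2]
grip_width: 0.005
t 10.1 rack xy [ -70.1 -140.9] z 42.9 F [-0.2  0.1  0.2] shift [-2.1 20.9 -3.1] turn 0.001 tilt [-0.002  0.001 -1.   ]
[  -7.40684428 -316.15376294] [-158.45280438 -325.20498741]
```

View pics/s8.png

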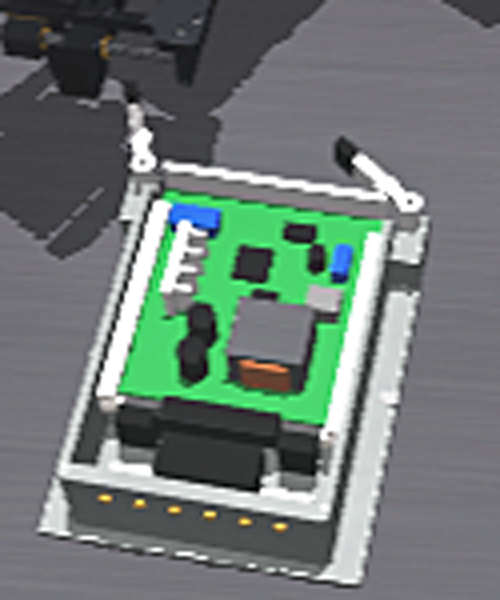

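Here too the fingers are outside the lever and clear of it. I'll run the mirrored path.

```bash
python3 -m creep '[[-1,9,-3,0],[-2,18,-3,0],[-2,26,-3,0],[-2,33,-3,0],[-2,39,-3,0],[-3,45,-3,0],[-3.5,50,-3,0],[-4.5,55,-3,0],[-7,60,-3,0],[-9,64,-3,0],[-11,68.5,-3,0],[-11,68.5,-3,0]]'; python3 -c "
from h import *
go(-48.7,-61,46)"
```

```text
time_s: 11.2
tcp_pos: [542.5, -135.5, 46.4]
eef_rot: [-0.161, -3.137, -0.001]
ft_force: [-2.7, -1.0, -0.1]
grip_width: 0.005
t 11.2 rack xy [-58.3 -73.1] z 46.4 F [-2.7 -1.  -0.1] shift [-9.6 12.1  0.5] turn 0.001 tilt [-0.     0.001 -1.   ]
```

```bash
python3 -m creep '[[-3,3,0,0],[-6,6,0,0],[-10,11,0,0],[-10,11,0,0],[-10,11,0,0]]'; python3 -c "
from h import *
go(-48.7,-61,46)
cv2.imwrite('pics/s9.png',cv2.resize(get_image('scene')[155:305,155:280,::-1],None,fx=4,fy=4,interpolation=cv2.INTER_CUBIC)); 
"
```

```text
time_s: 11.62
tcp_pos: [553.9, -126.3, 46.7]
eef_rot: [0.161, 3.137, 0.001]
ft_force: [-1.0, 0.2, 0.1]
grip_width: 0.006
t 11.62 rack xy [-47.9 -62.8] z 46.7 F [-1.   0.2  0.1] shift [0.8 1.8 0.7] turn 0.0 tilt [ 0.001  0.    -1.   ]
```

View pics/s9.png

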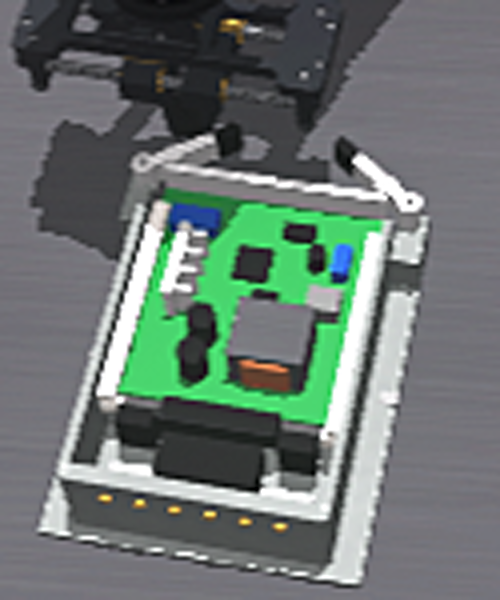

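Both levers are at about 0.6 rad, with tips at (230,137) and (345,150). Next I'll back off, centre, open to 56 mm and push both shut together.

```bash
python3 -m creep '[[15,0,0,0],[35,5,0,0],[35,35,0,0],[35,63,0,0],[35,63,0,0],[35,63,0,0],[35,63,0,0],[35,63,0,0]]' 56 60; python3 -c "
from h import *
go(-40,0,46)
cv2.imwrite('pics/s10.png',cv2.resize(get_image('scene')[155:305,155:280,::-1],None,fx=4,fy=4,interpolation=cv2.INTER_CUBIC)); 
"
```

```text
time_s: 12.33
tcp_pos: [525.5, -61.3, 47.0]
eef_rot: [0.162, 3.136, -0.001]
ft_force: [-0.1, -0.2, -0.2]
grip_width: 0.584
t 12.33 rack xy [-82.8  -1. ] z 47.0 F [-0.1 -0.2 -0.2] shift [-42.8   1.    1. ] turn -0.0 tilt [ 0.001 -0.    -1.   ]
```

View pics/s10.png

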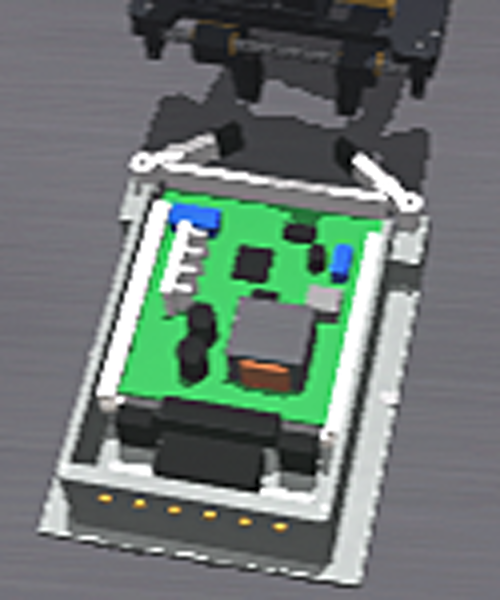

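```bash
python3 -m creep '[[-8,1,1,0],[-16,1,1,0],[-24,1,1,0],[-30,1,1,0],[-35,1,1,0],[-39,1,1,0],[-43,1,1,0],[-47,1,1,0],[-50,1,1,0],[-52,1,1,0],[-52,1,1,0]]'; python3 -c "
from h import *
go(-20,0,46)
cv2.imwrite('pics/s11.png',cv2.resize(get_image('scene')[155:305,155:280,::-1],None,fx=4,fy=4,interpolation=cv2.INTER_CUBIC)); 
"
```

```text
time_s: 13.3
tcp_pos: [574.6, -64.1, 44.0]
eef_rot: [-0.161, -3.131, -0.002]
ft_force: [-6.8, 0.5, -1.7]
grip_width: 0.634
t 13.3 rack xy [-33.7   1.2] z 44.0 F [-6.8  0.5 -1.7] shift [-13.7  -1.2  -2.1] turn 0.001 tilt [-0.007  0.002 -1.   ]
```

View pics/s11.png

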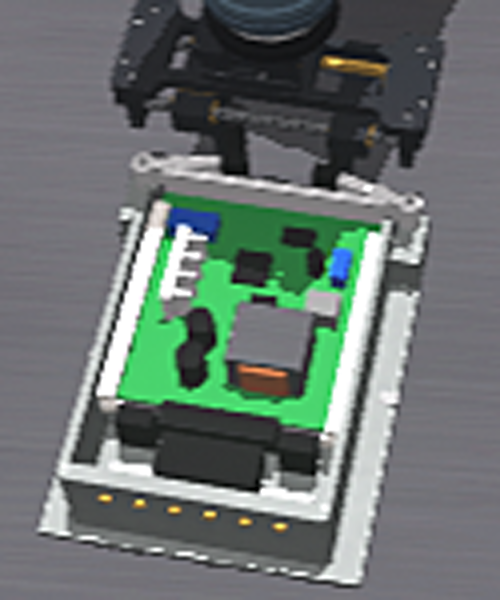

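Both levers are closing symmetrically under the fingers at 6.8 N. I'll press on to the stop.

```bash
python3 -m creep '[[-2,-1,-2,0],[-4,-1,-2,0],[-6,-1,-2,0],[-8,-1,-2,0],[-9,-1,-2,0],[-10,-1,-2,0],[-10,-1,-2,0],[-10,-1,-2,0]]'; python3 -c "
from h import *
go(-20,0,46)"; python3 -m creep '[[-1,0,0,0],[-2,0,0,0],[-2,0,0,0],[-2,0,0,0]]'; python3 -c "
from h import *
go(-20,0,46)"
```

```text
time_s: 14.02
tcp_pos: [583.2, -65.9, 45.5]
eef_rot: [-0.16, -3.128, -0.003]
ft_force: [-10.1, 0.6, 0.1]
grip_width: 0.635
t 14.02 rack xy [-24.9   0.4] z 45.5 F [-10.1   0.6   0.1] shift [-4.9 -0.4 -0.5] turn 0.001 tilt [-0.009  0.002 -1.   ]
time_s: 14.35
tcp_pos: [585.1, -66.1, 45.5]
eef_rot: [-0.16, -3.128, -0.003]
ft_force: [-9.9, 0.7, -0.1]
grip_width: 0.636
t 14.35 rack xy [-23.    0.4] z 45.5 F [-9.9  0.7 -0.1] shift [-3.  -0.4 -0.5] turn 0.001 tilt [-0.009  0.002 -1.   ]
```

```bash
python3 -m creep '[[-0.7,0,0,0],[-1.5,0,0,0],[-1.5,0,0,0],[-1.5,0,0,0]]';  python3 -m creep '[[-1,0,0,0],[-1,0,0,0],[-1,0,0,0],[-1,0,0,0]]'; python3 -c "
from h import *
go(-20,0,46)"
```

```text
time_s: 14.68
tcp_pos: [586.5, -66.2, 45.5]
eef_rot: [-0.16, -3.128, -0.003]
ft_force: [-10.6, 1.2, 0.3]
grip_width: 0.638
time_s: 15.02
tcp_pos: [586.7, -66.2, 45.4]
eef_rot: [-0.159, -3.126, -0.003]
ft_force: [-13.4, 0.8, 3.4]
grip_width: 0.634
t 15.02 rack xy [-21.4   0.3] z 45.4 F [-13.4   0.8   3.4] shift [-1.4 -0.3 -0.6] turn 0.001 tilt [-0.011  0.002 -1.   ]
```

```bash
python3 -m creep '[[-1,0,0,0],[-2,0,0,0],[-2,0,0,0],[-2,0,0,0]]';  python3 -m creep '[[-1,0,0,0],[-2,0,0,0],[-2,0,0,0],[-2,0,0,0]]'; python3 -c "
from h import *
go(-20,0,46)"
```

```text
time_s: 15.35
tcp_pos: [586.9, -66.3, 45.3]
eef_rot: [-0.159, -3.122, -0.003]
ft_force: [-20.5, -0.5, 10.1]
grip_width: 0.634
time_s: 15.68
tcp_pos: [587.0, -66.2, 45.2]
eef_rot: [-0.158, -3.118, -0.004]
ft_force: [-29.1, 1.2, 14.5]
grip_width: 0.638
t 15.68 rack xy [-21.1   0.4] z 45.2 F [-29.1   1.2  14.5] shift [-1.1 -0.4 -0.9] turn 0.002 tilt [-0.02   0.003 -1.   ]
```

The force reached 29 N with almost no further motion, so the levers are on their stops. I'll withdraw and look.

```bash
python3 -m creep '[[5,0,0,0],[15,0,0,0],[40,0,0,0],[75,0,-30,0],[110,0,-70,0],[120,0,-110,0],[120,0,-150,0],[120,0,-185,0],[120,0,-185,0],[120,0,-185,0]]'; python3 -c "
from h import *
go(-130,0,240)
cv2.imwrite('pics/w12.png',cv2.resize(get_image('wrist')[200:320,140:360,::-1],None,fx=3.6,fy=3.6,interpolation=cv2.INTER_CUBIC))
cv2.imwrite('pics/s12.png',cv2.resize(get_image('scene')[155:305,155:280,::-1],None,fx=4,fy=4,interpolation=cv2.INTER_CUBIC)); 
cv2.imwrite('pics/t12.png',get_image('top')[:,:,::-1])
"
```

```text
time_s: 16.52
tcp_pos: [478.4, -56.3, 236.7]
eef_rot: [0.161, 3.13, -0.004]
ft_force: [-0.3, -0.1, -0.5]
grip_width: 0.635
t 16.52 rack xy [-130.2   -0.8] z 236.7 F [-0.3 -0.1 -0.5] shift [-0.3  0.8 -3.3] turn 0.0 tilt [ 0.008 -0.003 -1.   ]
```

View pics/w12.png

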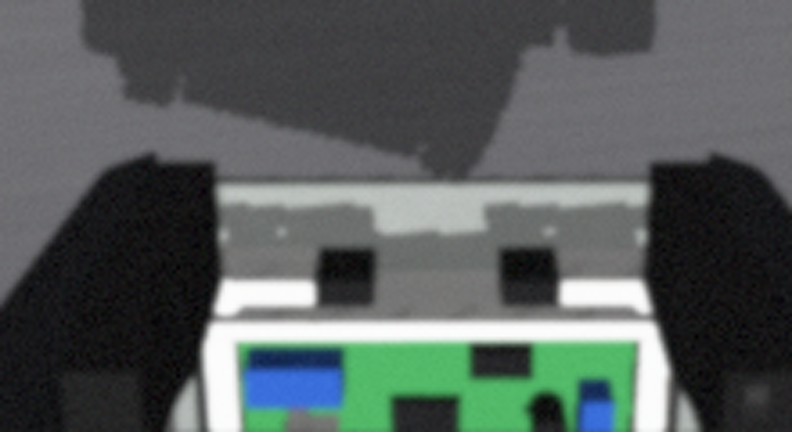

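View pics/s12.png

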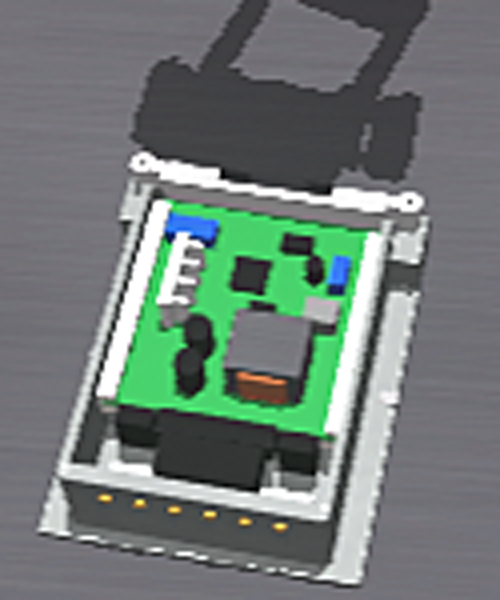

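View pics/t12.png

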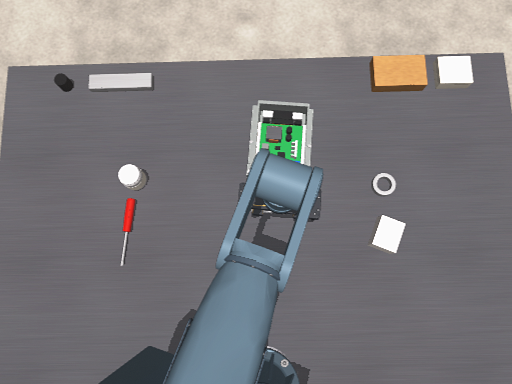

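Both levers lie straight across the plate, with their black ends at (346,275) and (528,275) in the wrist crop. The bystanders are unmoved. Now the numbers.

```bash
python3 - <<'E'
from h import *
f=lambda x,y:((x+.5)/3.6-.5+140,(y+.5)/3.6-.5+200)
W=lambda x,y,z: inv(ray("wrist",*f(x,y),z)).round(1)
print("plate front top",W(220,319,65),W(640,319,65))
print("plate rear top",W(240,343,65),W(635,343,65))
print("lever outer top R",W(225,279,60),W(312,279,60),"L",W(560,279,60),W(645,279,60))
g=lambda x,y:((x+.5)/4-.5+155,(y+.5)/4-.5+155)
S=lambda x,y,z: inv(ray("scene",*g(x,y),z)).round(1)
print("scene hinge/lever R",S(143,162,60),S(215,175,60),"L",S(338,199,60),S(409,202,60))
print("plate rear top sc", S(165,200,43),S(362,228,43))
o=get_obs();print(o["time_s"],o["ft_force"].round(1))
E
```

```text
plate front top [-12.1 -61.6] [-12.1  59.4]
plate rear top [ -4.1 -56.2] [-4.1 58.4]
lever outer top R [-22.1 -60.5] [-22.2 -35.3] L [-22.2  36.5] [-22.2  61.2]
scene hinge/lever R [ -7.3 -84. ] [ -5.8 -37.6] L [-2.  40.8] [-7.6 84.1]
plate rear top sc [  7.3 -68. ] [ 5.6 57. ]
16.6667 [-1.3  0.   0.1]
```

The wrist values are all offset by about -11 mm, probably because the arm was still settling. Relative to each other they fit: the plate face is 10 mm behind the levers' outer faces, against 11 nominal. I'll retake them at rest.

```bash
python3 -m creep '[[0,0,0,0],[0,0,0,0],[0,0,0,0],[0,0,0,0]]' 88; python3 - <<'E'
from h import *
c=camera_params("wrist"); im=get_image('wrist')
import pickle; pickle.dump(c,open('c.pkl','wb')); go(-130,0,240)
cv2.imwrite('pics/w13.png',cv2.resize(im[200:320,140:360,::-1],None,fx=3.6,fy=3.6,interpolation=cv2.INTER_CUBIC))
s=get_image('scene'); cv2.imwrite('pics/s13.png',cv2.resize(s[185:225,180:270,::-1],None,fx=8,fy=8,interpolation=cv2.INTER_CUBIC))
E
```

```text
time_s: 17.0
tcp_pos: [475.4, -55.2, 231.8]
eef_rot: [-0.161, -3.136, -0.001]
ft_force: [-1.3, -0.5, 0.7]
grip_width: 0.917
t 17.05 rack xy [-1.332e+02 -1.000e-01] z 232.0 F [ 0.2 -0.7  0.3] shift [-3.2  0.1 -8. ] turn 0.0 tilt [-0.001  0.    -1.   ]
```

View pics/w13.png

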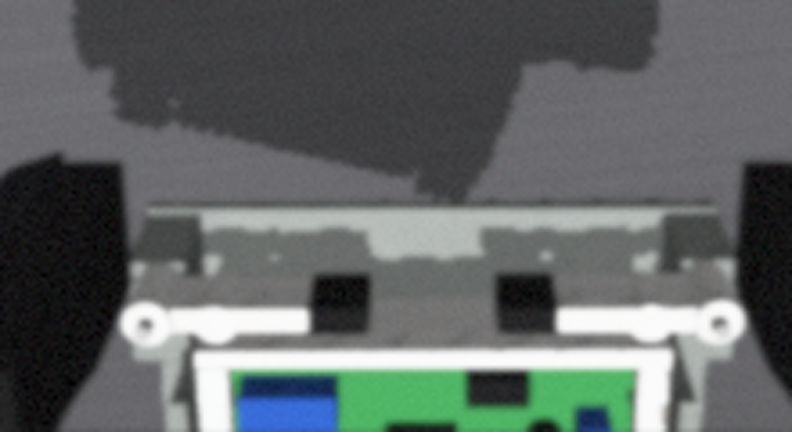

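View pics/s13.png

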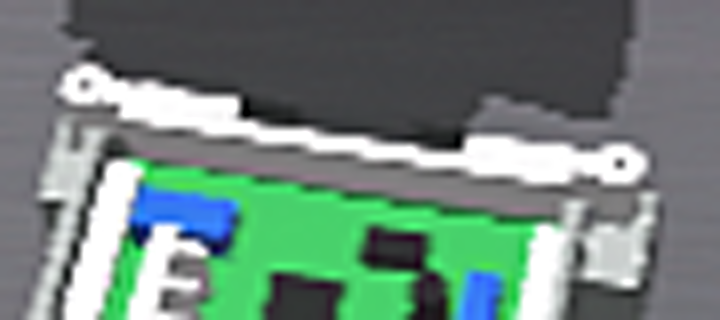

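```bash
python3 - <<'E'
from h import *
import pickle; c=pickle.load(open('c.pkl','rb'))
f=lambda x,y:((x+.5)/3.6-.5+140,(y+.5)/3.6-.5+200)
W=lambda x,y,z: inv(ray("wrist",*f(x,y),z,c))
hr,hl=W(145,324,60),W(720,324,60); br,bl=W(308,321,60),W(558,320,60)
print("hinges",hr,hl)
a=bl-hl;print("left",np.arctan2(-a[0],-a[1]));a=br-hr;print("right",np.arctan2(-a[0],a[1]))
m=(hr[0]+hl[0])/2+7
print("plate front x rel.",W(200,350,65)[0]-m,W(665,350,65)[0]-m,"rear",W(240,370,65)[0]-m,W(630,370,65)[0]-m)
g=lambda x,y:((x+.5)/8-.5+180,(y+.5)/8-.5+185)
S=lambda x,y,z: inv(ray("scene",*g(x,y),z))
hr,hl=S(86,84,60),S(621,163,60);br,bl=S(240,106,60),S(465,142,60);print(hr,hl,br,bl)
a=bl-hl;print("left",np.arctan2(-a[0],-a[1]));a=br-hr;print("right",np.arctan2(-a[0],a[1]))
print("plate mid top",S(270,126,65),S(440,155,65))
E
```

```text
hinges [ -6.12366115 -85.03389066] [-6.25701899 84.05369285]
left 0.027578941269973487
right 0.0219490563829494
plate front x rel. -1.4718195927468702 -1.5781880991130146 rear 5.3236283505266515 5.234279463594197
[ -7.4164398  -84.19241746] [-8.32198374 84.79736904] [ -7.94878288 -35.13655084] [-7.32485775 36.14815852]
left -0.02049337238125333
right 0.010851345919173761
plate mid top [  0.8096318  -23.18660805] [ 1.89541305 30.37695491]
```

At rest, both levers measure about 0 (under 0.03 rad) and the plate is square, about 1 to 1.5 mm from nominal home, which is within measuring error. The arm is clear, so I'm handing in.

```bash
python3 -c "
from workcell import *
print(hand_in()); o=get_obs(); print(o['time_s'],o['ft_force'])"
```

```text
the job is handed in; nothing more can be done
None
the job is handed in; nothing more can be done
```

The card is in, both levers are closed across its front, and I handed the job in at about 17 s of the 64 s allowed. No verdict was reported.

**What I did:** The left lever measured about 1.6 rad, close to the 1.55 limit, so I first nudged it out to about 1.7. I then pushed the card with both open fingers until the connector pushed back with 4.3 N, with both levers still open. I swung each lever to about 0.6 rad and closed both together. They met a hard stop, where I pressed to 29 N.

**Last checks:**
- **Levers:** both were within 0.03 rad of closed in the wrist and scene views.
- **Card:** it was square. The front plate measured 1 to 1.6 mm short of home, inside the 3 mm limit. Calibration is only good to about 2 mm, so this check is not exact.
- **Surroundings:** the arm was clear with no contact force, and the bystanders looked unmoved in the top view.

One check disagreed: the first wrist measurement after withdrawing was off by about 11 mm, most likely because the arm was still settling. Repeating it at rest agreed with the scene camera to within about 2 mm.

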